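# Lock a battery box with its flat key

## Task

The cover lock of the grey battery box has been left only partly turned. Take the flat-bladed key out of its wooden stand, gently feel its blade into the slot of the lock and, using only the key, turn the lock clockwise until it comes up against its stop, without forcing it. Then stand the key back upright in its stand, fully down, let go of it, and leave the other things on the table where they are.

Things in the scene. Friction and masses are not known exactly. Their poses are not given: they have to be found in the camera images.
- key_center (a point): Centre of the key, on its axis, 38 mm above the blade's tip and 12 mm above the collar's top; z is up along the key, x along the blade's width. The dark head, 36 wide (x), 12 thick (y), 50 tall, stands on the collar (40 x 20 x 4) and is gripped across its 12 mm thickness (y). 76 mm tall in all, about 0.09 kg.
- key_tip (a point): Middle of the lower edge of the key's steel blade, which is 18 wide (x), 3 thick (y), 22 long below the collar and points down. The key starts upright in the stand, the collar resting on the stand's top, with a few mm of play in the pocket.
- key_stand: Fixed wooden stand, 64 x 52 x 34 on a base plate 78 x 66; origin at the centre of its underside. In the middle of its top is a pocket 28 (x) x 9 (y), 27 deep, for the blade; with the collar resting on its top, key_center is 50 mm above the stand's origin.
- lock_nominal (a point): Drawn centre of the lock: over the middle of the battery box, at the height of the slotted face (58 mm over the table); axes are the box's. The lock floats: its true centre stands anywhere up to 8 mm from here along the box's x and up to 8 mm along its y; this is not measured, and it does not shift during the work. Turning the key about another centre than the disc's wedges the blade.
- cover_lock (a joint): Turn of the slotted steel disc, rad, growing clockwise seen from above; 1.5 is the stop (locked). Seen from above the slot's line stands (0.75 - value) rad counter-clockwise from the box's x axis. Friction of about 0.08 N m holds it where it is left. The blade has about 0.09 rad of play either way in the slot.
- battery_box: Fixed grey box, 130 (x) x 104 (y), cover at 46 mm; origin at the centre of its underside, cable gland on the +x side. On the cover a round boss, 62 across, rim 57.5 mm over the table, holds the slotted disc, 48 across. The slot runs through the disc's centre: 41 long, 4.6 wide, 7.5 deep, closed ends, 0.6 mm chamfers.
- tape_roll: Bystander: small roll of insulating tape, 72 across, 19 tall.
- small_mug: Bystander: small dark mug, 62 tall.
- paint_pot: Bystander: paint bottle, 42 across, 78 tall.
- wood_disc: Bystander: flat wooden disc, 88 across, 9 thick.
- graver: Bystander: wooden-handled modelling tool lying down, 181 long. Not the key.
Things that resemble listed ones, but are neither listed nor needed, are in the scene too. Of the things like the part that bears key_center, leave any that is purple; of the rest the larger one is meant.

How it is judged:
By the outcome, as a careful person would: the job done as asked, in the order asked, and still so for the second after the job is handed in, with the robot touching nothing.
It also fails if it takes over 72 s, if anything falls off the work surface, if the arm or the gripper's body presses on something with over 40 N, if the wrist force passes 120 N, or if a joint passes its speed limit or range.

## Robot

A 6-joint arm with a two-finger parallel gripper is mounted at the origin on a cart in front of the work surface, level with it; the furniture and walls round the work are solid. World frame = base frame: x ahead of the robot, y to its left, z up, the work surface at z = 0. Lengths are in m, angles in rad, forces in N, time in s.
With the tool pointing down it reaches from about 0.375 to 0.9 m from the base axis. Payload 3.1 kg.
Tool frame: the origin (TCP) lies at the very end of the fingers, on their centre line; the grasp point (between the pads) lies 19 mm behind it (env.hold_point_z is the distance from the TCP to the grasp point, in m); z points along the fingers, y is the line along which they close (so a half turn about z gives the same grasp; the last joint's range is limited). The gripper opens to 87 mm and grips with 3 to 60 N. Pads are 19 mm wide; open, the fingers measure 117 mm over their backs; the gripper's body (75 mm by 190 mm) begins 51 mm behind the grasp point.
Start: joints at [0.961, 0.527, 1.433, -0, 1.181, -0.178], TCP at [0.262, 0.568, 0.223] pointing down, gripper open.
Joint ranges: [-3.08, 3.08], [-0.75, 2.2], [0.22, 2.44], [-1.43, 4.57], [0, 2.65], [-2.85, 2.85]. Speed limits (rad/s): [2.79, 2.79, 3.14, 3.14, 3.14, 3.14].

## Interface

Orientations are given as a unit quaternion [x, y, z, w].
In Python, from cell import env gives the robot as it stands.
- The arm moves only by the tool step_arm, never from a script. Its arguments are lists of equal length, an entry for each row: "linear": the shift along the tool's x, y, z in mm, a list of three; "dr": the turn, a rotation vector about the tool's x, y, z in degrees, a list of three. In form: {"linear": [[x, y, z], ...], "dr": [[ax, ay, az], ...]}. A call has 1 to 10 rows; each row is the pose to reach, as a shift and turn from the pose commanded when the call began, along the tool's axes at that moment; what a row does not reach only later rows make up. A row lasts 1/12 s, in which the tool goes at most 41.7 mm and 7.16 degrees, less where a joint would pass 70% of its speed; a pose out of reach is approached as far as the arm can. A call with a gripper value outside its range is refused whole. "jaw" is the finger opening in mm, from 0 to 87, set as the call begins (left out, the last holds). The fingers move at their own pace and stop on an object; the grip force is fixed at half the most. Time passes only in rows, so rows that repeat a pose let the fingers close. It gives the time, the measured TCP pose, the force, the opening and the grip force at its end, in the units of the state.
- env.read_state(): the state, without advancing time (a new reading comes with each control period).
- env.grab_frame(name): name is "scene" or "top"; returns the picture (420x560x3 uint8, red, green, blue); there is no depth.
- env.camera_model(name): a dict with "K" (3x3 intrinsics, pixels), "k1" (the pictures are not rectified: a ray, as slopes to the right and down, at radius r is drawn at 1 + k1 r^2 times it, then the intrinsics apply), "R" (3x3) and "t" (3): a world point X has camera coordinates R X + t. Camera axes: x right, y down, z forward; pixel columns grow to the right and rows downward; lengths in m; the calibration is good to about 2 mm. A picture is of the moment at which its call begins. camera_model takes no time and is no camera call.
- env.sign_off(): hands the job in; it is judged then, once.
The state is a dict: "t": time; "joint_positions": joint angles; "qd": joint speeds; "effort": joint torques, N m; "tool_pos": TCP position; "orientation": TCP orientation; "force": force on the tool from outside, world axes, zero at the start; "ft_torque": the same for the moment, N m; "opening": finger opening in m; "gripper_force": force on a finger pad.
Only numpy, scipy, OpenCV 4.12 (cv2) and the standard library are available. Lean on these libraries where they do the work, as an engineer would, in place of code of your own. Each camera call takes 0.05 s, during which the arm holds its last target. There are 200 camera calls.

## Working session

There is one attempt and no reset: what is moved stays moved. The work goes in short steps, Python scripts to look and compute and a tool call to move; the robot and the scene stay as the last step left them, time stands still between calls to the robot, and variables do not carry over. Pictures are saved under pics/ and viewed, at most 10 in all, crops included, and the job is handed in when it is done.

Besides the shell and the picture viewer there is one more tool, called after "Request:" as name(argument=value, ...) on one line, values as JSON. step_arm: Moves the arm, as the interface text tells. Its arguments: {"type":"object","properties":{"linear":{"type":"array"},"dr":{"type":"array"},"jaw":{"type":"number"}},"required":["linear","dr"]}

```bash
ls; mkdir -p pics
python3 - <<'E'
from cell import env
import cv2
for n in("scene","top"):
    f=env.grab_frame(n); cv2.imwrite(f"pics/{n}0.png",f[:,:,::-1]); 
    m=env.camera_model(n); print(n,m)
s=env.read_state(); print(s["t"],s["tool_pos"],s["orientation"],s["force"],env.hold_point_z)
E
```

```text
pics
scene {'K': array([[532.31747328,   0.        , 278.77196999],
       [  0.        , 532.31747328, 211.16847477],
       [  0.        ,   0.        ,   1.        ]]), 'k1': -0.1870764007881473, 'R': array([[ 0.87426539, -0.48470014,  0.02694087],
       [-0.23665487, -0.47400112, -0.84812582],
       [ 0.4238567 ,  0.73511136, -0.52910942]]), 't': array([-0.45816341,  0.2470191 ,  0.82779449])}
top {'K': array([[429.93711695,   0.        , 287.51967836],
       [  0.        , 429.93711695, 212.52364135],
       [  0.        ,   0.        ,   1.        ]]), 'k1': -0.10056067477840265, 'R': array([[-0.00313128, -0.99996939, -0.00717055],
       [-0.98770222,  0.00421359, -0.15629003],
       [ 0.15631546,  0.00659298, -0.98768518]]), 't': array([0.0568863 , 0.55679531, 0.8393805 ])}
0.1 [0.26115797 0.56711112 0.2216831 ] [ 2.14241042e-01  9.76780354e-01 -8.80072609e-04 -3.77003995e-04] [-0.45481795  0.37734317 -0.42043005] 0.0187
```

View pics/scene0.png

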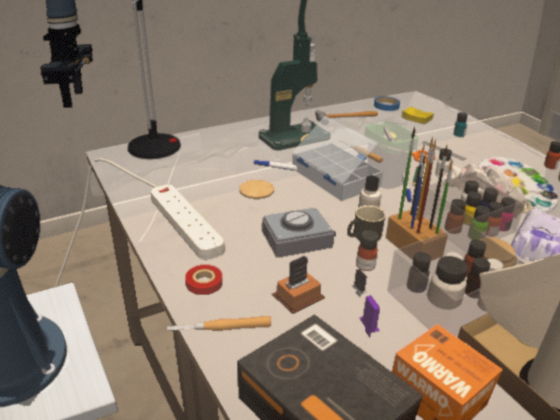

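View pics/top0.png

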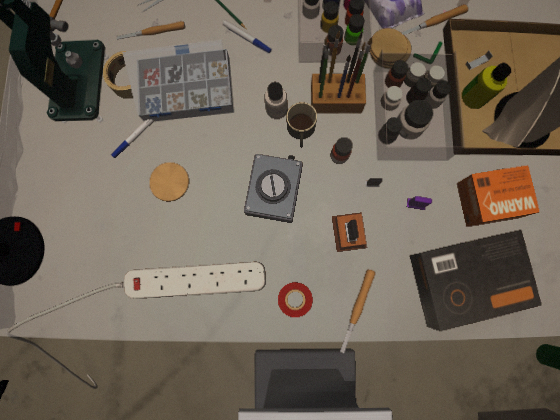

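The scene view shows three key-like things: the dark one in the wooden stand (scene 297,272; top 351,231), a smaller dark one (scene 360,280; top 374,182) and a purple one (scene 371,313; top 419,203). The stand one is the larger one that isn't purple, so it is meant. The box is at top (273,188), with the slot near vertical in the picture. I'll confirm this in an enlarged crop.

```bash
cat > h.py <<'E'
import numpy as np, cv2
from cell import env
def ray(n,uv):
    m=env.camera_model(n);K=m["K"]
    d=np.array([[ [uv[0],uv[1]] ]],float)
    p=cv2.undistortPoints(d,K,np.array([m["k1"],0,0,0,0.]))[0,0]
    R,t=m["R"],m["t"]; return -R.T@t, R.T@np.array([p[0],p[1],1.])
def on_plane(n,uv,z):
    c,d=ray(n,uv); return c+d*(z-c[2])/d[2]
def proj(n,X):
    m=env.camera_model(n); return cv2.projectPoints(np.array([X],float),cv2.Rodrigues(m["R"])[0],m["t"],m["K"],np.array([m["k1"],0,0,0,0.]))[0][0,0]
E
python3 - <<'E'
import cv2,numpy as np
t=cv2.imread("pics/top0.png");s=cv2.imread("pics/scene0.png")
a=cv2.resize(t[140:260,235:335+55],None,fx=5,fy=5,interpolation=cv2.INTER_CUBIC)[:600,:775]
cv2.imwrite("pics/c1.png",a)
a=cv2.resize(s[195:315,250:400],None,fx=5,fy=5,interpolation=cv2.INTER_CUBIC)
cv2.imwrite("pics/c2.png",a)
E
```

```text
(no output)
```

View pics/c1.png

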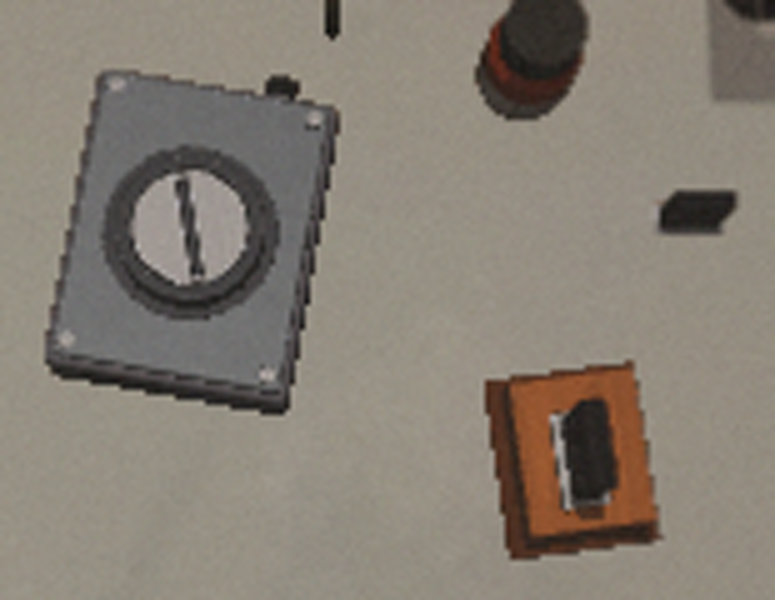

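View pics/c2.png

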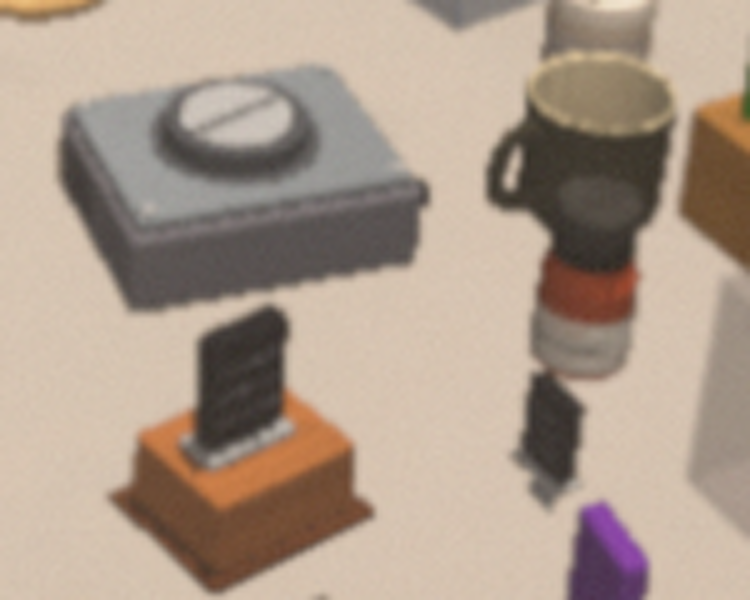

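Confirmed: the upright dark key in the stand is the right one. Its head is at top-crop (588,452), and the disc with its slot is at top-crop (190,228), slot ends (182,180) and (198,277). Next I measure them.

Run:
```python
from h import *
np.set_printoptions(precision=4,suppress=True)
t=cv2.imread("pics/top0.png");s=cv2.imread("pics/scene0.png")
cr=lambda x,y:(235+(x+.5)/5-.5,140+(y+.5)/5-.5)
cs=lambda x,y:(250+(x+.5)/5-.5,195+(y+.5)/5-.5)
P=[on_plane("top",cr(*p),.046) for p in [(117,84),(315,119),(67,338),(268,373)]]
print("box screws ctr",np.mean(P,0)); d=P[0]-P[2]+P[1]-P[3]; e=P[0]-P[1]+P[2]-P[3]
print("box x ang",np.degrees(np.arctan2(d[1],d[0])),np.degrees(np.arctan2(-e[0],e[1])),np.linalg.norm(d)/2,np.linalg.norm(e)/2)
# disc: light pixels
def disc(img,n,box,thr):
    x0,y0,x1,y1=box; g=cv2.resize(img[y0:y1,x0:x1],None,fx=8,fy=8,interpolation=cv2.INTER_CUBIC)
    g=cv2.cvtColor(g,cv2.COLOR_BGR2GRAY); m=(g>thr).astype(np.uint8)
    cs_,_=cv2.findContours(m,cv2.RETR_EXTERNAL,cv2.CHAIN_APPROX_NONE)
    c=np.vstack([c for c in cs_ if cv2.contourArea(c)>400]); c=cv2.convexHull(c)
    pts=np.array([on_plane(n,(x0+(p[0]+.5)/8-.5,y0+(p[1]+.5)/8-.5),.058)[:2] for p in c[:,0]])
    (cx,cy),r=cv2.minEnclosingCircle((pts*1000).astype(np.float32))
    A=np.c_[2*pts,np.ones(len(pts))]; q=np.linalg.lstsq(A,(pts**2).sum(1),rcond=None)[0]
    print(n,"disc",cx,cy,r,"fit",q[:2],np.sqrt(q[2]+q[0]**2+q[1]**2))
disc(t,"top",(258,170,289,203),140)
disc(s,"scene",(284,209,314,227),165)
a,b=[on_plane("top",cr(*p),.058) for p in [(182,180),(198,277)]]
print("slot top",a,b,(a+b)/2,np.linalg.norm(a-b),np.degrees(np.arctan2(*(a-b)[1::-1])))
a,b=[on_plane("scene",cs(*p),.058) for p in [(281,94),(195,133)]]
print("slot scene",a,b,(a+b)/2,np.linalg.norm(a-b),np.degrees(np.arctan2(*(a-b)[1::-1])))
# stand top corners z=.034
P=[on_plane("top",cr(*p),.034) for p in [(510,380),(632,363),(656,524),(532,540)]]
print("stand ctr",np.mean(P,0)); d=P[0]-P[3]+P[1]-P[2]
e=P[0]-P[1]+P[3]-P[2];print("ang",np.degrees(np.arctan2(d[1],d[0])),np.degrees(np.arctan2(-e[0],e[1])),np.linalg.norm(d)/2,np.linalg.norm(e)/2)
P=[on_plane("scene",cs(*p),.034) for p in [(140,433),(280,385),(353,445),(217,508)]]
print("stand scene",np.array(P),np.mean(P,0))
# key head top z=.034+.004+.05=.088
P=np.array([on_plane("top",cr(*p),.088) for p in [(570,408),(582,400),(605,400),(614,490),(580,498)]]);print(P)
# collar left edge top z .038
P=np.array([on_plane("top",cr(*p),.038) for p in [(553,413),(566,512),(606,504)]]);print("collar",P, np.degrees(np.arctan2(*(P[0]-P[1])[1::-1])))
P=np.array([on_plane("scene",cs(*p),.038) for p in [(180,443),(205,467),(294,430)]]);print("collar scene",P, np.degrees(np.arctan2(*(P[2]-P[1])[1::-1])),(P[0]+P[2])/2)
```

```text
box screws ctr [0.6145 0.0848 0.046 ]
box x ang -10.437831103624179 -10.460677349102353 0.10953352208068602 0.08421329516045864
top disc 611.6947021484375 85.28020477294922 23.662202835083008 fit [0.6119 0.0852] 0.0230941551998227
scene disc 616.0238647460938 94.92401885986328 34.32680892944336 fit [0.6157 0.0938] 0.030732374531981937
slot top [0.6316 0.0884 0.058 ] [0.591  0.0817 0.058 ] [0.6113 0.0851 0.058 ] 0.04115961198054894 9.30410339911506
slot scene [0.6375 0.0891 0.058 ] [0.5895 0.0791 0.058 ] [0.6135 0.0841 0.058 ] 0.04901928640688734 11.717179298102899
stand ctr [ 0.5217 -0.0765  0.034 ]
ang 6.71472697727157 7.347924834637082 0.06731140243552483 0.051641450987070445
stand scene [[ 0.4895 -0.0559  0.034 ]
 [ 0.5503 -0.0553  0.034 ]
 [ 0.5558 -0.0979  0.034 ]
 [ 0.4937 -0.1051  0.034 ]] [ 0.5223 -0.0786  0.034 ]
[[ 0.5324 -0.0643  0.088 ]
 [ 0.5356 -0.0691  0.088 ]
 [ 0.5355 -0.0781  0.088 ]
 [ 0.5003 -0.0806  0.088 ]
 [ 0.4973 -0.0674  0.088 ]]
collar [[ 0.5372 -0.0641  0.038 ]
 [ 0.4963 -0.0685  0.038 ]
 [ 0.4995 -0.085   0.038 ]] 6.138478748063754
collar scene [[ 0.4973 -0.0718  0.038 ]
 [ 0.4986 -0.0877  0.038 ]
 [ 0.5382 -0.0845  0.038 ]] 4.517582492656972 [ 0.5178 -0.0782  0.038 ]
```

```bash
cat >> h.py <<'E'
from scipy.spatial.transform import Rotation as Ro
def state():
    s=env.read_state(); R=Ro.from_quat(s["orientation"])
    y=R.as_matrix()[:,1]
    print("t %.2f"%s["t"],"pos",np.round(s["tool_pos"]*1000,1),"yaw %.2f"%np.degrees(np.arctan2(y[1],y[0])),"zax",np.round(R.as_matrix()[:,2],3),
      "F",np.round(s["force"],1),"M",np.round(s["ft_torque"],2),"open %.1f grip %.1f"%(s["opening"]*1e3,s["gripper_force"])); return s,R
def go(x,y,z,yaw):
    "mm, deg (world angle of tool y)"
    s,R=state(); a=np.radians(yaw); ty=np.array([np.cos(a),np.sin(a),0]); tz=np.array([0,0,-1.])
    T=Ro.from_matrix(np.c_[np.cross(ty,tz),ty,tz])
    print("linear",np.round(R.inv().apply(np.array([x,y,z])-s["tool_pos"]*1000),1),"dr",np.round((R.inv()*T).as_rotvec(degrees=True),2))
E
python3 -c "
from h import *
go(517,-76.5,150,96)"
```

```text
t 0.10 pos [261.2 567.1 221.7] yaw 65.26 zax [-0.001 -0.002 -1.   ] F [-0.5  0.4 -0.4] M [ 0.03  0.01 -0.  ] open 86.8 grip 0.0
linear [-501.8 -477.3   72.4] dr [ -0.1   -0.05 -30.74]
```

Request:
step_arm(linear=[[-502,-477,72],[-502,-477,72],[-502,-477,72],[-502,-477,72],[-502,-477,72],[-502,-477,72],[-502,-477,72],[-502,-477,72],[-502,-477,72],[-502,-477,72]], dr=[[0,0,-30.7],[0,0,-30.7],[0,0,-30.7],[0,0,-30.7],[0,0,-30.7],[0,0,-30.7],[0,0,-30.7],[0,0,-30.7],[0,0,-30.7],[0,0,-30.7]])

```text
t: 0.93
tool_pos: [0.4127, 0.187, 0.1799]
orientation: [-0.052, 0.999, 0.0, -0.0]
force: [0.4, 0.7, 1.0]
opening: 0.0868
gripper_force: 0.0
```

```bash
python3 -c "
from h import *
go(517,-76.5,150,96)"
```

```text
t 0.93 pos [412.7 187.  179.9] yaw 95.98 zax [-0.  0. -1.] F [0.4 0.7 1. ] M [0.06 0.01 0.01] open 86.8 grip 0.0
linear [ -76.3 -273.    29.9] dr [ 0.   -0.01 -0.02]
```

Request:
step_arm(linear=[[-76,-273,30],[-76,-273,30],[-76,-273,30],[-76,-273,30],[-76,-273,30],[-76,-273,30],[-76,-273,30],[-76,-273,30],[-76,-273,30],[-76,-273,30]], dr=[[0,0,0],[0,0,0],[0,0,0],[0,0,0],[0,0,0],[0,0,0],[0,0,0],[0,0,0],[0,0,0],[0,0,0]])

```text
t: 1.77
tool_pos: [0.5154, -0.0742, 0.1496]
orientation: [-0.052, 0.999, 0.001, -0.001]
force: [0.4, 0.6, -0.3]
opening: 0.0869
gripper_force: 0.0
```

Run:
```python
from h import *
go(517,-76.5,58,96)
f=env.grab_frame("scene")[:,:,::-1]
cv2.imwrite("pics/s1.png",cv2.resize(f[130:330,220:400],None,fx=3,fy=3,interpolation=cv2.INTER_CUBIC))
```

```text
t 1.77 pos [515.4 -74.2 149.6] yaw 95.92 zax [-0.002  0.001 -1.   ] F [ 0.4  0.6 -0.3] M [ 0.03 -0.02 -0.01] open 86.9 grip 0.0
linear [-1.5 -2.5 91.6] dr [ 0.08 -0.12 -0.08]
```

View pics/s1.png

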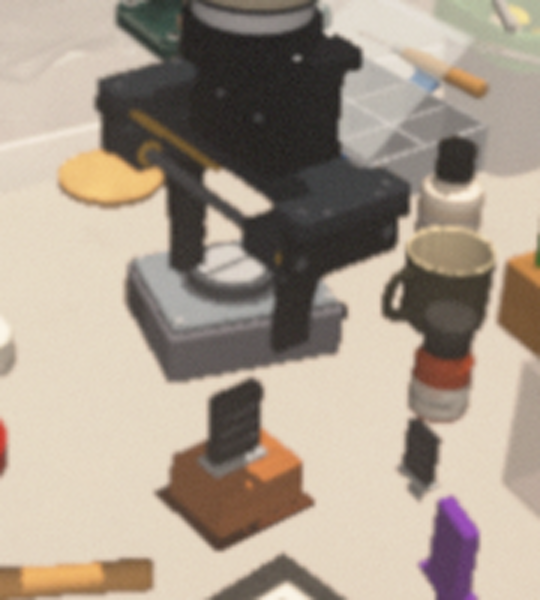

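The gripper straddles the key squarely: in the crop the fingers are at about (185,220) and (290,310), and the key at (235,425) lies between them. Going down and gripping.

Request:
step_arm(linear=[[-1.5,-2.5,30],[-1.5,-2.5,60],[-1.5,-2.5,85],[-1.5,-2.5,100],[-1.5,-2.5,105],[-1.5,-2.5,105],[-1.5,-2.5,105]], dr=[[0,0,0],[0,0,0],[0,0,0],[0,0,0],[0,0,0],[0,0,0],[0,0,0]])

```text
t: 2.4
tool_pos: [0.5184, -0.0762, 0.0457]
orientation: [-0.053, 0.999, -0.0, 0.0]
force: [-0.2, -0.5, 0.3]
opening: 0.0873
gripper_force: 0.0
```

Request:
step_arm(linear=[[0,0,0],[0,0,0],[0,0,0],[0,0,0],[0,0,0],[0,0,0],[0,0,0],[0,0,0],[0,0,0],[0,0,0]], dr=[[0,0,0],[0,0,0],[0,0,0],[0,0,0],[0,0,0],[0,0,0],[0,0,0],[0,0,0],[0,0,0],[0,0,0]], jaw=8)

```text
t: 3.23
tool_pos: [0.5182, -0.0771, 0.0451]
orientation: [-0.052, 0.999, 0.0, -0.0]
force: [0.5, -0.5, 0.0]
opening: 0.0283
gripper_force: 0.0
```

Run:
```python
from h import *
state()
```

```text
t 3.23 pos [518.2 -77.1  45.1] yaw 95.96 zax [-0.  0. -1.] F [ 0.5 -0.5  0. ] M [ 0.01  0.03 -0.  ] open 28.3 grip 0.0
```

Request:
step_arm(linear=[[0,0,0],[0,0,0],[0,0,0],[0,0,0],[0,0,0],[0,0,0]], dr=[[0,0,0],[0,0,0],[0,0,0],[0,0,0],[0,0,0],[0,0,0]])

```text
t: 3.73
tool_pos: [0.5182, -0.077, 0.0451]
orientation: [-0.052, 0.999, 0.0, -0.0]
force: [1.1, 0.1, -1.0]
opening: 0.0119
gripper_force: 30.0
```

Run:
```python
from h import *
state()
```

```text
t 3.73 pos [518.2 -77.   45.1] yaw 95.96 zax [-0.  0. -1.] F [ 1.1  0.1 -1. ] M [0.17 0.06 0.  ] open 11.9 grip 30.0
```

Request:
step_arm(linear=[[0,0,-10],[0,0,-25],[0,0,-45],[0,0,-65],[0,0,-80],[0,0,-80],[0,0,-80]], dr=[[0,0,0],[0,0,0],[0,0,0],[0,0,0],[0,0,0],[0,0,0],[0,0,0]])

```text
t: 4.32
tool_pos: [0.5188, -0.0773, 0.1262]
orientation: [-0.052, 0.999, -0.001, 0.001]
force: [-0.5, -0.3, -1.2]
opening: 0.0118
gripper_force: 30.0
```

Run:
```python
from h import *
go(611.5,85,115,99.3)
f=env.grab_frame("scene")[:,:,::-1]
cv2.imwrite("pics/s2.png",cv2.resize(f[130:330,220:400],None,fx=3,fy=3,interpolation=cv2.INTER_CUBIC))
```

```text
t 4.32 pos [518.8 -77.3 126.2] yaw 95.96 zax [ 0.002 -0.001 -1.   ] F [-0.5 -0.3 -1.2] M [0.04 0.06 0.03] open 11.8 grip 30.0
linear [-109.1  151.8   11.2] dr [-0.07  0.12 -3.34]
```

View pics/s2.png

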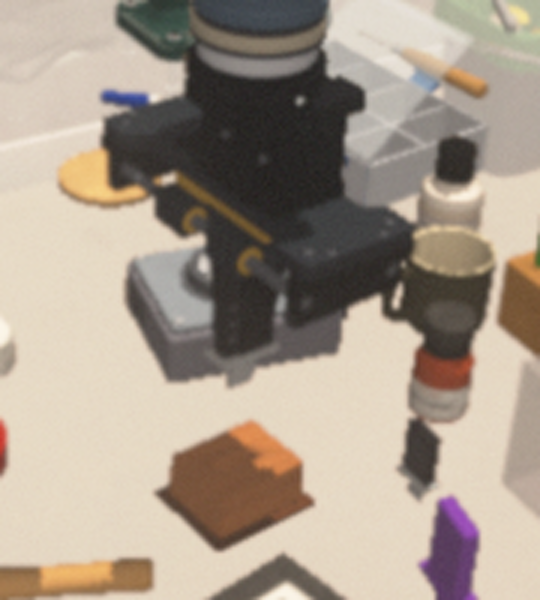

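The key is out and upright in the hand, collar at crop (247,360), blade at (238,372). Moving over the lock at height, then lowering.

Request:
step_arm(linear=[[-25,35,0],[-50,70,0],[-75,105,0],[-95,135,0],[-109,152,0],[-109,152,0],[-109,152,0],[-109,152,0]], dr=[[0,0,0],[0,0,-1],[0,0,-2],[0,0,-3],[0,0,-3.4],[0,0,-3.4],[0,0,-3.4],[0,0,-3.4]])

```text
t: 5.03
tool_pos: [0.6093, 0.085, 0.1236]
orientation: [-0.082, 0.997, -0.0, -0.002]
force: [0.1, -0.6, -0.7]
opening: 0.0114
gripper_force: 30.0
```

Run:
```python
from h import *
print("tip px if centred",(proj("scene",[.5188,-.0773,.0931])-[220,130])*3)
go(611.5,85,97,99.3)
f=env.grab_frame("scene")[:,:,::-1]; g=env.grab_frame("top")[:,:,::-1]
a=cv2.resize(f[185:245,250:350],None,fx=7,fy=7,interpolation=cv2.INTER_CUBIC)
cv2.imwrite("pics/s3.png",a)
```

```text
tip px if centred [236.22074904 382.21108638]
t 5.03 pos [609.3  85.  123.6] yaw 99.37 zax [-0.004 -0.    -1.   ] F [ 0.1 -0.6 -0.7] M [0.04 0.05 0.02] open 11.4 grip 30.0
linear [-2.3 -0.4 26.6] dr [ 0.01 -0.22  0.07]
```

View pics/s3.png

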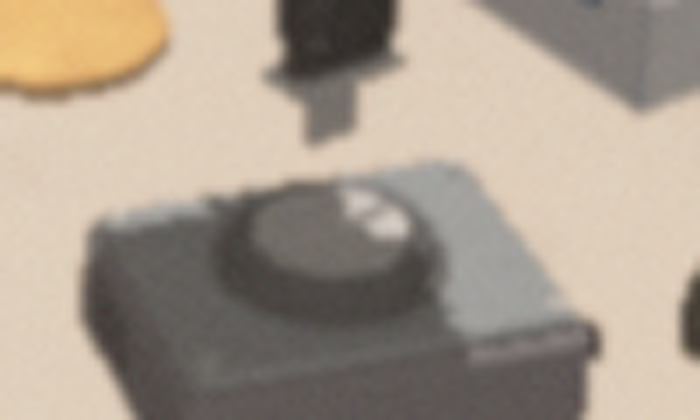

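The blade, tip at crop (315,140), hangs over the disc (330,230). Lowering to just above the slot.

Request:
step_arm(linear=[[-2.3,-0.4,10],[-2.3,-0.4,20],[-2.3,-0.4,26],[-2.3,-0.4,28],[-2.3,-0.4,28],[-2.3,-0.4,28]], dr=[[0,-0.2,0],[0,-0.2,0],[0,-0.2,0],[0,-0.2,0],[0,-0.2,0],[0,-0.2,0]])

```text
t: 5.63
tool_pos: [0.6131, 0.0853, 0.0968]
orientation: [-0.081, 0.997, 0.0, 0.001]
force: [0.4, 0.3, -0.4]
opening: 0.0119
gripper_force: 30.0
```

```bash
python3 -c "
from h import *
go(611.5,85,89,99.3)"
```

```text
t 5.63 pos [613.1  85.3  96.8] yaw 99.35 zax [ 0.003  0.001 -1.   ] F [ 0.4  0.3 -0.4] M [0.06 0.03 0.01] open 11.9 grip 30.0
linear [1.6 0.  7.8] dr [0.01 0.16 0.05]
```

Request:
step_arm(linear=[[0.5,0,2],[1,0,4],[1,0,5],[1,0,6],[1,0,7],[1,0,8],[1,0,8]], dr=[[0,0,0],[0,0,0],[0,0,0],[0,0,0],[0,0,0],[0,0,0],[0,0,0]])

```text
t: 6.22
tool_pos: [0.6122, 0.0853, 0.089]
orientation: [-0.082, 0.997, 0.0, 0.002]
force: [-0.0, 0.5, -0.3]
opening: 0.012
gripper_force: 30.0
```

```bash
python3 -c "
from h import *
go(611.5,85,86,99.3)"
```

```text
t 6.22 pos [612.2  85.3  89. ] yaw 99.37 zax [ 0.003  0.001 -1.   ] F [-0.   0.5 -0.3] M [0.07 0.   0.01] open 12.0 grip 30.0
linear [ 0.7 -0.2  3. ] dr [0.   0.19 0.07]
```

Request:
step_arm(linear=[[0,0,0.5],[0,0,1],[0,0,1.5],[0,0,2],[0,0,2.5],[0,0,3],[0,0,3]], dr=[[0,0,0],[0,0,0],[0,0,0],[0,0,0],[0,0,0],[0,0,0],[0,0,0]])

```text
t: 6.8
tool_pos: [0.6122, 0.0853, 0.086]
orientation: [-0.082, 0.997, 0.0, 0.002]
force: [-0.2, 0.1, -0.9]
opening: 0.0119
gripper_force: 30.0
```

```bash
python3 -c "
from h import *
go(611.5,85,86,99.3)"
```

```text
t 6.80 pos [612.2  85.3  86. ] yaw 99.36 zax [ 0.003  0.001 -1.   ] F [-0.2  0.1 -0.9] M [0.06 0.01 0.02] open 11.9 grip 30.0
linear [ 0.8 -0.1  0. ] dr [0.   0.19 0.06]
```

Request:
step_arm(linear=[[0,0,0.5],[0,0,1],[0,0,1],[0,0.5,1],[0,0.8,1],[0,0.8,1],[0,0.8,1]], dr=[[0,0,0],[0,0,0],[0,0,0],[0,0,0],[0,0,0],[0,0,0],[0,0,0]])

```text
t: 7.38
tool_pos: [0.6122, 0.0861, 0.0852]
orientation: [-0.082, 0.997, 0.0, 0.002]
force: [1.3, -0.5, -1.1]
opening: 0.0117
gripper_force: 30.0
```

```bash
python3 -c "
from h import *
state()"
```

```text
t 7.38 pos [612.2  86.1  85.2] yaw 99.36 zax [ 0.004  0.001 -1.   ] F [ 1.3 -0.5 -1.1] M [0.03 0.04 0.01] open 11.7 grip 30.0
```

Request:
step_arm(linear=[[0,-0.8,0],[0,-1.2,0],[0,-1.6,0],[0,-1.6,0],[0,-1.6,0]], dr=[[0,0,0],[0,0,0],[0,0,0],[0,0,0],[0,0,0]])

```text
t: 7.8
tool_pos: [0.6124, 0.0847, 0.0852]
orientation: [-0.081, 0.997, 0.0, 0.002]
force: [0.4, 1.9, -0.8]
opening: 0.0117
gripper_force: 30.0
```

```bash
python3 -c "
from h import *
state()"
```

```text
t 7.80 pos [612.4  84.7  85.2] yaw 99.35 zax [ 0.003  0.001 -1.   ] F [ 0.4  1.9 -0.8] M [ 0.36 -0.02  0.02] open 11.7 grip 30.0
```

Request:
step_arm(linear=[[0,0.8,0],[0,1.4,0],[0,2,0],[0,2.6,0],[0,2.6,0],[0,2.6,0]], dr=[[0,0,0],[0,0,0],[0,0,0],[0,0,0],[0,0,0],[0,0,0]])

```text
t: 8.3
tool_pos: [0.6121, 0.0865, 0.0851]
orientation: [-0.082, 0.997, -0.0, 0.002]
force: [0.5, -2.1, -0.9]
opening: 0.0116
gripper_force: 30.0
```

```bash
python3 -c "
from h import *
state()"
```

```text
t 8.30 pos [612.1  86.5  85.1] yaw 99.38 zax [ 0.004 -0.    -1.   ] F [ 0.5 -2.1 -0.9] M [-0.53  0.03  0.  ] open 11.6 grip 30.0
```

Request:
step_arm(linear=[[0,-0.8,0],[0,-1.4,0],[0,-2,0],[0,-2.6,0],[0,-3,0],[0,-3,0]], dr=[[0,0,0],[0,0,0],[0,0,0],[0,0,0],[0,0,0],[0,0,0]])

```text
t: 8.8
tool_pos: [0.6124, 0.0847, 0.0851]
orientation: [-0.081, 0.997, 0.001, 0.002]
force: [-0.2, 2.7, -0.8]
opening: 0.0118
gripper_force: 30.0
```

```bash
python3 -c "
from h import *
state()"
```

```text
t 8.80 pos [612.4  84.7  85.1] yaw 99.33 zax [ 0.003  0.002 -1.   ] F [-0.2  2.7 -0.8] M [0.47 0.01 0.01] open 11.8 grip 30.0
```

Request:
step_arm(linear=[[0,1.4,0],[-3,1.4,0],[-6,1.4,0],[-8,1.4,0],[-9,1.4,0],[-9.5,1.4,0],[-10,1.4,0],[-10.5,1.4,0],[-11,1.4,0],[-11,1.4,0]], dr=[[0,0,0],[0,0,0],[0,0,0],[0,0,0],[0,0,0],[0,0,0],[0,0,0],[0,0,0],[0,0,0],[0,0,0]])

```text
t: 9.63
tool_pos: [0.623, 0.0872, 0.0851]
orientation: [-0.082, 0.997, 0.0, 0.002]
force: [-0.5, -0.3, -1.7]
opening: 0.0119
gripper_force: 30.0
```

```bash
python3 -c "
from h import *
state()"
```

```text
t 9.63 pos [623.   87.2  85.1] yaw 99.36 zax [ 0.003  0.001 -1.   ] F [-0.5 -0.3 -1.7] M [0.03 0.07 0.03] open 11.9 grip 30.0
```

Request:
step_arm(linear=[[-0.5,0,0],[-1,0,0],[-1.5,0,0],[-2,0,0],[-2,0,0],[-2,0,0]], dr=[[0,0,0],[0,0,0],[0,0,0],[0,0,0],[0,0,0],[0,0,0]])

```text
t: 10.13
tool_pos: [0.6234, 0.0873, 0.085]
orientation: [-0.082, 0.997, 0.0, -0.0]
force: [-4.6, -0.6, 1.9]
opening: 0.012
gripper_force: 30.0
```

```bash
python3 -c "
from h import *
state()"
```

```text
t 10.13 pos [623.4  87.3  85. ] yaw 99.37 zax [-0.  0. -1.] F [-4.6 -0.6  1.9] M [-0.29  1.03 -0.02] open 12.0 grip 30.0
```

Request:
step_arm(linear=[[3,0,0],[7,0,0],[12,0,0],[17,0,0],[20,0,0],[22,0,0],[23,0,0],[23,0,0],[23,0,0]], dr=[[0,0,0],[0,0,0],[0,0,0],[0,0,0],[0,0,0],[0,0,0],[0,0,0],[0,0,0],[0,0,0]])

```text
t: 10.88
tool_pos: [0.6027, 0.0838, 0.0852]
orientation: [-0.082, 0.997, 0.0, 0.002]
force: [-0.6, 0.3, -1.0]
opening: 0.0119
gripper_force: 30.0
```

```bash
python3 -c "
from h import *
state()"
```

```text
t 10.88 pos [602.7  83.8  85.2] yaw 99.36 zax [ 0.004  0.001 -1.   ] F [-0.6  0.3 -1. ] M [ 0.08 -0.01  0.  ] open 11.9 grip 30.0
```

Request:
step_arm(linear=[[0.5,0,0],[1,0,0],[1.5,0,0],[2,0,0],[2.5,0,0],[3,0,0],[3,0,0],[3,0,0]], dr=[[0,0,0],[0,0,0],[0,0,0],[0,0,0],[0,0,0],[0,0,0],[0,0,0],[0,0,0]])

```text
t: 11.55
tool_pos: [0.6001, 0.0834, 0.0852]
orientation: [-0.082, 0.997, 0.0, 0.002]
force: [1.6, 1.0, -2.3]
opening: 0.0116
gripper_force: 30.0
```

```bash
python3 -c "
from h import *
state()"
```

```text
t 11.55 pos [600.1  83.4  85.2] yaw 99.35 zax [ 0.005  0.001 -1.   ] F [ 1.6  1.  -2.3] M [ 0.2  -0.37 -0.01] open 11.6 grip 30.0
```

Both slot walls and both ends were felt, which puts the lock centre at a TCP position of about (611.8, 85.5). Centring there.

```bash
python3 -c "
from h import *
go(611.8,85.5,85,99.35)"
```

```text
t 11.55 pos [600.1  83.4  85.2] yaw 99.35 zax [ 0.005  0.001 -1.   ] F [ 1.6  1.  -2.3] M [ 0.2  -0.37 -0.01] open 11.6 grip 30.0
linear [-11.9   0.1   0.3] dr [-0.    0.29  0.  ]
```

Request:
step_arm(linear=[[-3,0,0],[-6,0,0],[-9,0,0],[-12,0,0],[-12.1,0.1,0],[-12.1,0.1,0],[-12.1,0.1,0]], dr=[[0,0,0],[0,0,0],[0,0.1,0],[0,0.2,0],[0,0.2,0],[0,0.2,0],[0,0.2,0]])

```text
t: 12.13
tool_pos: [0.6111, 0.0854, 0.0851]
orientation: [-0.082, 0.997, 0.0, -0.0]
force: [0.5, -0.8, -1.7]
opening: 0.0118
gripper_force: 30.0
```

```bash
python3 -c "
from h import *
go(611.8,85.5,85,99.35)"
```

```text
t 12.13 pos [611.1  85.4  85.1] yaw 99.36 zax [-0.001  0.    -1.   ] F [ 0.5 -0.8 -1.7] M [0.08 0.04 0.02] open 11.8 grip 30.0
linear [-0.7 -0.   0.1] dr [ 0.01 -0.03  0.01]
```

Now turning clockwise, gently.

Request:
step_arm(linear=[[-0.6,0,0],[-0.6,0,0],[-0.6,0,0],[-0.6,0,0],[-0.6,0,0],[-0.6,0,0],[-0.6,0,0],[-0.6,0,0],[-0.6,0,0],[-0.6,0,0]], dr=[[0,0,2],[0,0,4],[0,0,6],[0,0,8],[0,0,10],[0,0,12],[0,0,14],[0,0,16],[0,0,16],[0,0,16]])

```text
t: 12.97
tool_pos: [0.6117, 0.0856, 0.0851]
orientation: [0.057, 0.998, 0.0, -0.0]
force: [1.0, 0.4, -0.4]
opening: 0.0118
gripper_force: 30.0
```

```bash
python3 -c "
from h import *
go(611.8,85.5,85,83)"
```

```text
t 12.97 pos [611.7  85.6  85.1] yaw 83.42 zax [-0.  0. -1.] F [ 1.   0.4 -0.4] M [0.12 0.01 0.04] open 11.8 grip 30.0
linear [-0.1 -0.1  0.1] dr [ 0.01 -0.02  0.42]
```

Request:
step_arm(linear=[[0,0,0],[0,0,0],[0,0,0],[0,0,0],[0,0,0],[0,0,0],[0,0,0],[0,0,0],[0,0,0],[0,0,0]], dr=[[0,0,3],[0,0,6],[0,0,9],[0,0,12],[0,0,15],[0,0,18],[0,0,20],[0,0,22],[0,0,22],[0,0,22]])

```text
t: 13.8
tool_pos: [0.6118, 0.0858, 0.0851]
orientation: [0.247, 0.969, 0.0, -0.0]
force: [-0.1, 0.8, -1.1]
opening: 0.0114
gripper_force: 30.0
```

```bash
python3 -c "
from h import *
go(611.8,85.5,85,61)"
```

```text
t 13.80 pos [611.8  85.8  85.1] yaw 61.44 zax [-0.  0. -1.] F [-0.1  0.8 -1.1] M [0.31 0.01 0.1 ] open 11.4 grip 30.0
linear [-0.2 -0.3  0.1] dr [ 0.01 -0.03  0.44]
```

Request:
step_arm(linear=[[0.1,0.3,0],[0.1,0.3,0],[0.1,0.3,0],[0.1,0.3,0],[0.1,0.3,0],[0.1,0.3,0],[0.1,0.3,0],[0.1,0.3,0],[0.1,0.3,0],[0.1,0.3,0]], dr=[[0,0,3],[0,0,6],[0,0,9],[0,0,12],[0,0,14],[0,0,16],[0,0,18],[0,0,20],[0,0,20],[0,0,20]])

```text
t: 14.63
tool_pos: [0.6119, 0.086, 0.0851]
orientation: [0.411, 0.912, 0.0, -0.0]
force: [0.2, 2.1, -1.4]
opening: 0.0117
gripper_force: 30.0
```

```bash
python3 -c "
from h import *
go(611.8,85.5,85,36.6)"
```

```text
t 14.63 pos [611.9  86.   85.1] yaw 41.45 zax [-0.  0. -1.] F [ 0.2  2.1 -1.4] M [ 0.31 -0.03  0.09] open 11.7 grip 30.0
linear [-0.3 -0.4  0.1] dr [ 0.01 -0.02  4.85]
```

Request:
step_arm(linear=[[0,0.2,0],[0,0.2,0],[0,0.2,0],[0,0.2,0],[0,0.2,0],[0,0.2,0],[0,0.2,0]], dr=[[0,0,1],[0,0,2],[0,0,3],[0,0,4],[0,0,5],[0,0,6],[0,0,6]])

```text
t: 15.22
tool_pos: [0.612, 0.086, 0.0851]
orientation: [0.459, 0.888, 0.0, -0.0]
force: [-0.1, 1.5, -0.8]
opening: 0.0116
gripper_force: 30.0
```

```bash
python3 -c "
from h import *
state()"
```

```text
t 15.22 pos [612.   86.   85.1] yaw 35.30 zax [-0.  0. -1.] F [-0.1  1.5 -0.8] M [0.36 0.08 0.11] open 11.6 grip 30.0
```

Request:
step_arm(linear=[[0,0,0],[0,0,0],[0,0,0],[0,0,0],[0,0,0]], dr=[[0,0,1],[0,0,2],[0,0,3],[0,0,3],[0,0,3]])

```text
t: 15.63
tool_pos: [0.6121, 0.086, 0.0851]
orientation: [0.482, 0.876, -0.0, -0.0]
force: [-0.6, 2.9, -1.7]
opening: 0.0118
gripper_force: 30.0
```

```bash
python3 -c "
from h import *
state()"
```

```text
t 15.63 pos [612.1  86.   85.1] yaw 32.36 zax [-0.  0. -1.] F [-0.6  2.9 -1.7] M [0.36 0.07 0.09] open 11.8 grip 30.0
```

Request:
step_arm(linear=[[0,0,0],[0,0,0],[0,0,0],[0,0,0]], dr=[[0,0,1],[0,0,2],[0,0,2],[0,0,2]])

```text
t: 15.97
tool_pos: [0.6121, 0.086, 0.0851]
orientation: [0.497, 0.868, 0.0, -0.0]
force: [-0.7, 3.0, -1.1]
opening: 0.0116
gripper_force: 30.0
```

```bash
python3 -c "
from h import *
state()"
```

```text
t 15.97 pos [612.1  86.   85.1] yaw 30.35 zax [-0.  0. -1.] F [-0.7  3.  -1.1] M [0.47 0.14 0.09] open 11.6 grip 30.0
```

Request:
step_arm(linear=[[0,0,0],[0,0,0],[0,0,0],[0,0,0]], dr=[[0,0,1],[0,0,2],[0,0,2],[0,0,2]])

```text
t: 16.3
tool_pos: [0.6121, 0.086, 0.0851]
orientation: [0.512, 0.859, 0.0, -0.0]
force: [-0.9, 2.0, -0.5]
opening: 0.0118
gripper_force: 30.0
```

```bash
python3 -c "
from h import *
state()"
```

```text
t 16.30 pos [612.1  86.   85.1] yaw 28.35 zax [-0.  0. -1.] F [-0.9  2.  -0.5] M [0.44 0.15 0.15] open 11.8 grip 30.0
```

Request:
step_arm(linear=[[0,0,0],[0,0,0],[0,0,0],[0,0,0]], dr=[[0,0,1],[0,0,1.5],[0,0,1.5],[0,0,1.5]])

```text
t: 16.63
tool_pos: [0.6121, 0.086, 0.0851]
orientation: [0.523, 0.852, -0.0, -0.0]
force: [-0.7, 2.6, -2.1]
opening: 0.0122
gripper_force: 30.0
```

```bash
python3 -c "
from h import *
state()"
```

```text
t 16.63 pos [612.1  86.   85.1] yaw 26.87 zax [-0.  0. -1.] F [-0.7  2.6 -2.1] M [0.55 0.19 0.23] open 12.2 grip 30.0
```

Torque climbed 0.09 → 0.15 → 0.23 N m with steady side force, which is the stop. I'll relieve the blade to mid-play, lift out and check by camera.

Request:
step_arm(linear=[[0,0,0],[0,0,0],[0,0,0],[0,0.2,0],[0,0.2,0],[0,0.2,0]], dr=[[0,0,-1.5],[0,0,-3],[0,0,-4.5],[0,0,-6],[0,0,-6],[0,0,-6]])

```text
t: 17.13
tool_pos: [0.6129, 0.0853, 0.0854]
orientation: [0.479, 0.878, -0.0, 0.001]
force: [0.5, -0.4, -0.6]
opening: 0.0122
gripper_force: 30.0
```

```bash
python3 -c "
from h import *
state()"
```

```text
t 17.13 pos [612.9  85.3  85.4] yaw 32.81 zax [ 0.001 -0.001 -1.   ] F [ 0.5 -0.4 -0.6] M [-0.1   0.01 -0.01] open 12.2 grip 30.0
```

Free of load. Lifting straight out, then back over the stand.

Request:
step_arm(linear=[[0,0,-3],[0,0,-8],[0,0,-15],[0,0,-25],[0,0,-35],[0,0,-40],[0,0,-40],[0,0,-40]], dr=[[0,0,0],[0,0,0],[0,0,0],[0,0,0],[0,0,0],[0,0,0],[0,0,0],[0,0,0]])

```text
t: 17.8
tool_pos: [0.6127, 0.086, 0.126]
orientation: [0.478, 0.878, 0.0, 0.001]
force: [0.0, -0.3, -1.5]
opening: 0.0117
gripper_force: 30.0
```

```bash
python3 -c "
from h import *
go(520,-77,125,96)"
```

```text
t 17.80 pos [612.7  86.  126. ] yaw 32.86 zax [ 0.001 -0.    -1.   ] F [ 0.  -0.3 -1.5] M [-0.09  0.01 -0.03] open 11.7 grip 30.0
linear [ -86.7 -166.3    0.8] dr [ 3.000e-02  8.000e-02 -6.314e+01]
```

Request:
step_arm(linear=[[-10,-20,0],[-22,-42,0],[-34,-64,0],[-46,-88,0],[-58,-110,0],[-70,-132,0],[-80,-150,0],[-85,-162,0],[-86.7,-166.3,0.8],[-86.7,-166.3,0.8]], dr=[[0,0,-7],[0,0,-14],[0,0,-21],[0,0,-28],[0,0,-35],[0,0,-42],[0,0,-49],[0,0,-56],[0,0,-63.1],[0,0,-63.1]])

```text
t: 18.63
tool_pos: [0.5185, -0.078, 0.1239]
orientation: [-0.052, 0.999, 0.0, -0.001]
force: [0.3, 0.2, -0.1]
opening: 0.0116
gripper_force: 30.0
```

Request:
step_arm(linear=[[0,0,0],[0,0,0],[0,0,0],[0,0,0]], dr=[[0,0,0],[0,0,0],[0,0,0],[0,0,0]])

```text
t: 18.97
tool_pos: [0.52, -0.0764, 0.1243]
orientation: [-0.052, 0.999, 0.0, 0.0]
force: [-1.1, -0.9, -1.2]
opening: 0.012
gripper_force: 30.0
```

Run:
```python
from h import *
go(520,-77,75,96)
f=env.grab_frame("scene")[:,:,::-1];g=env.grab_frame("top")[:,:,::-1]
a=cv2.resize(f[190:310,250:350],None,fx=5,fy=5,interpolation=cv2.INTER_CUBIC)
b=cv2.resize(g[150:230,240:300],None,fx=5,fy=5,interpolation=cv2.INTER_CUBIC)
o=np.zeros((600,800,3),np.uint8);o[:,:500]=a;o[:400,500:]=b;cv2.imwrite("pics/s4.png",o)
```

```text
t 18.97 pos [520.  -76.4 124.3] yaw 95.95 zax [ 0.  0. -1.] F [-1.1 -0.9 -1.2] M [ 0.07 -0.01 -0.04] open 12.0 grip 30.0
linear [ 0.  -0.6 49.3] dr [ 0.    0.   -0.05]
```

View pics/s4.png

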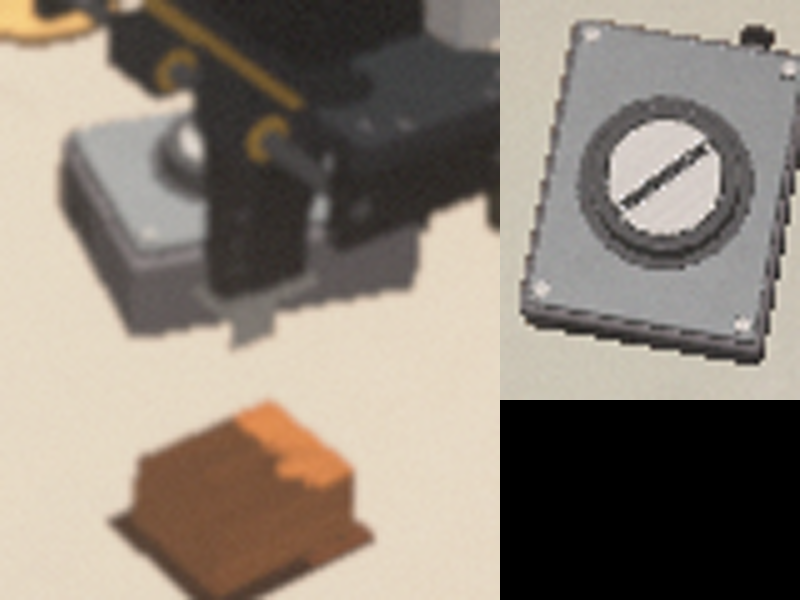

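The top crop shows the slot from (622,207) to (708,147), about -55° in world against -53.4° expected at the stop, so it is locked. The key is upright in hand, blade tip at crop (250,345). Lowering it into the stand.

Request:
step_arm(linear=[[0,-0.6,15],[0,-0.6,30],[0,-0.6,42],[0,-0.6,47],[0,-0.6,50],[0,-0.6,53],[0,-0.6,56],[0,-0.6,59],[0,-0.6,61],[0,-0.6,61]], dr=[[0,0,0],[0,0,0],[0,0,0],[0,0,0],[0,0,0],[0,0,0],[0,0,0],[0,0,0],[0,0,0],[0,0,0]])

```text
t: 19.9
tool_pos: [0.5197, -0.0776, 0.0633]
orientation: [-0.052, 0.999, 0.0, -0.0]
force: [1.1, -0.2, -0.8]
opening: 0.0118
gripper_force: 30.0
```

```bash
python3 -c "
from h import *
go(520,-77,46,96)"
```

```text
t 19.90 pos [519.7 -77.6  63.3] yaw 95.96 zax [-0.  0. -1.] F [ 1.1 -0.2 -0.8] M [ 0.07  0.01 -0.07] open 11.8 grip 30.0
linear [-0.3  0.6 17.3] dr [ 0.   -0.   -0.04]
```

Tip is about 4 mm inside the pocket with no contact. Going on.

Request:
step_arm(linear=[[0,0.4,4],[0,0.4,8],[0,0.4,12],[0,0.4,14],[0,0.4,15.5],[0,0.4,16.5],[0,0.4,17.2],[0,0.4,17.2]], dr=[[0,0,0],[0,0,0],[0,0,0],[0,0,0],[0,0,0],[0,0,0],[0,0,0],[0,0,0]])

```text
t: 20.57
tool_pos: [0.5197, -0.0772, 0.046]
orientation: [-0.052, 0.999, 0.0, -0.0]
force: [0.3, -0.2, -1.0]
opening: 0.0116
gripper_force: 30.0
```

```bash
python3 -c "
from h import *
go(520,-77,45,96)"
```

```text
t 20.57 pos [519.7 -77.2  46. ] yaw 95.96 zax [-0.  0. -1.] F [ 0.3 -0.2 -1. ] M [ 0.06 -0.   -0.02] open 11.6 grip 30.0
linear [-0.4  0.2  1. ] dr [ 0.   -0.01 -0.04]
```

Request:
step_arm(linear=[[0,0,0.4],[0,0,0.8],[0,0,1.2],[0,0,1.5],[0,0,1.5]], dr=[[0,0,0],[0,0,0],[0,0,0],[0,0,0],[0,0,0]])

```text
t: 20.98
tool_pos: [0.5198, -0.0773, 0.0451]
orientation: [-0.052, 0.999, -0.0, 0.0]
force: [-1.7, 0.4, 2.6]
opening: 0.0118
gripper_force: 30.0
```

```bash
python3 -c "
from h import *
state()"
```

```text
t 20.98 pos [519.8 -77.3  45.1] yaw 95.96 zax [ 0. -0. -1.] F [-1.7  0.4  2.6] M [ 0.12  0.17 -0.06] open 11.8 grip 30.0
```

Seated: same height as at the pick-up, light contact. Releasing and rising.

Request:
step_arm(linear=[[0,0,-0.5],[0,0,-0.5],[0,0,-0.5],[0,0,-0.5],[0,0,-0.5],[0,0,-0.5],[0,0,-0.5],[0,0,-0.5],[0,0,-0.5],[0,0,-0.5]], dr=[[0,0,0],[0,0,0],[0,0,0],[0,0,0],[0,0,0],[0,0,0],[0,0,0],[0,0,0],[0,0,0],[0,0,0]], jaw=70)

```text
t: 21.82
tool_pos: [0.5197, -0.0772, 0.0451]
orientation: [-0.052, 0.999, 0.0, 0.0]
force: [-0.3, -0.5, 0.2]
opening: 0.0672
gripper_force: 0.0
```

Request:
step_arm(linear=[[0,0,-10],[0,0,-30],[0,0,-60],[0,0,-90],[0,0,-120],[0,0,-140],[0,0,-150],[0,0,-150],[0,0,-150]], dr=[[0,0,0],[0,0,0],[0,0,0],[0,0,0],[0,0,0],[0,0,0],[0,0,0],[0,0,0],[0,0,0]])

```text
t: 22.57
tool_pos: [0.5194, -0.0771, 0.1952]
orientation: [-0.052, 0.999, -0.0, 0.0]
force: [0.1, 0.2, -0.6]
opening: 0.0703
gripper_force: 0.0
```

Run:
```python
from h import *
state()
f=env.grab_frame("scene")[:,:,::-1]
cv2.imwrite("pics/s5.png",f)
```

```text
t 22.57 pos [519.4 -77.1 195.2] yaw 95.96 zax [ 0. -0. -1.] F [ 0.1  0.2 -0.6] M [0.02 0.02 0.01] open 70.3 grip 0.0
```

View pics/s5.png

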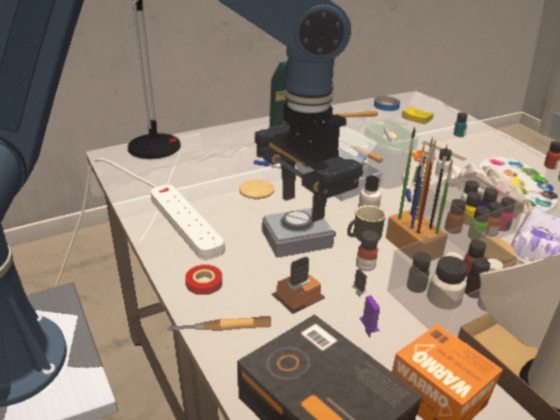

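The key stands upright and fully down in its stand at (299,275), the gripper is clear, and the other things are where they were.

```bash
python3 -c "
from cell import env
print(env.sign_off())"
```

```text
the job is handed in; nothing more can be done
None
```

I turned the lock clockwise to its stop using only the key, stood the key back upright and fully down in its stand, let go of it, and handed the job in at about 22.6 s with nothing else moved.

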